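# Fill the cup from the gravity hopper

### The arm

A 6-joint arm with a two-finger parallel gripper is mounted at the origin on a cart in front of the work surface, level with it; the furniture and walls round the work are solid. World frame = base frame: x ahead of the robot, y to its left, z up, the work surface at z = 0. Lengths are in m, angles in degrees, forces in N, time in s.
With the tool pointing down it reaches from about 0.3 to 0.75 m from the base axis. Payload 8.5 kg.
Tool frame: the origin (TCP) lies midway between the tips of the shut fingers; the grasp point (between the pads) lies env.tcp_to_grasp behind it (env.tcp_to_grasp is the distance from the TCP to the grasp point, in m); z points along the fingers, y is the line along which they close (so a half turn about z gives the same grasp; the last joint's range is limited). The gripper opens to 85 mm and grips with 20 to 120 N. Pads are 22 mm wide; open, the fingers measure 114 mm over their backs; the gripper's body (76 mm by 85 mm) begins 54 mm behind the grasp point. The pads swing forward as they close: fully open they stand 13 mm farther back than shut.
Start: joints at [54.242, 21.807, 74.336, -0, 83.858, -12.336], TCP at [0.219, 0.505, 0.231] pointing down, gripper open.
Joint ranges: [-178.18, 178.18], [-50.72, 133.34], [12.68, 142.11], [-81.47, 261.47], [9.98, 163.14], [-165.26, 165.26]. Speed limits (degrees/s): [136.94, 136.94, 180, 180, 180, 180].

### API

Orientations are given as a 3x3 rotation matrix whose columns are the frame's x, y, z axes.
In Python, from rig import observe, optics, job, env gives the robot as it stands. The module is installed in compiled form; this text tells all that it offers.
- The arm moves only by the shell command python3 -m jog 'ROWS' [FORCE]. ROWS is JSON, a list of rows, each a list of 7 numbers: the turn, a rotation vector about the tool's x, y, z in rad, then the shift along the tool's x, y, z in m, then the opening in per cent of the stroke, from 0 (shut) to 100 (fully open). A call has 1 to 10 rows; each row shifts and turns the commanded pose from where the row before left it, along the tool's axes as they then stand; what a row does not reach is not made up. A row lasts 1/8 s, in which the tool goes at most 62.5 mm and 10.7 degrees, less where a joint would pass 70% of its speed; a pose out of reach is approached as far as the arm can. A call is refused whole if a number of a shift passes 0.0625 or a number of a turn 0.188, either way. A call with a gripper value outside its range is refused whole. The fingers move at their own pace and stop on an object; FORCE is the grip in N (left out, the last holds). Time passes only in rows, so rows that do not move let the fingers close. It gives the time, the measured TCP pose, the force, the opening and the grip force at its end, in the units of the state.
- observe(): the state, without advancing time (a new reading comes with each control period).
- optics.get_image(name): name is "scene" or "top" or "wrist"; returns a dict with "pixels" (420x560x3 uint8, red, green, blue), "mtx" (3x3 intrinsics, pixels), "rvec" (rotation vector, rad) and "tvec" (3), from world to camera coordinates, as OpenCV has them. Camera axes: x right, y down, z forward; pixel columns grow to the right and rows downward; lengths in m; the calibration is good to about 2 mm. A picture is of the moment at which its call begins. There is no depth.
- job.close_job(): hands the job in; it is judged then, once.
The state is a dict: "time_s": time; "q": joint angles; "qvel": joint speeds; "joint_efforts": joint torques, N m; "position": TCP position; "tool_rot": TCP orientation; "ft_force": force on the tool from outside, world axes, zero at the start; "wrist_torque": the same for the moment, N m; "grip_width": finger opening in m; "gripper_force": force on a finger pad.
Only numpy, scipy, OpenCV 4.12 (cv2) and the standard library are available. Lean on these libraries where they do the work, as an engineer would, in place of code of your own. Each camera call takes 0.05 s, during which the arm holds its last target. There are 200 camera calls.

### The job

Take the steel cup by its handle, hold it up close under the hopper's shutter between the two hanging tabs, and slide the shutter open with the cup so that all five steel balls drop into it. Then push the shutter closed again with the cup until you feel it press firmly home on its stop, which may sit anywhere along the rail, without ramming it, and stand the full cup upright in the round parts dish. Let go of it there, and leave the loose tape and spanner on the bench as they are.

Things in the scene. Friction and masses are not known exactly. Their poses are not given: they have to be found in the camera images.
- hopper: Grey sheet-metal gravity hopper on an aluminium stand, bolted down. Origin on the bench straight below its outlet; own x points to the column behind (60 mm wide, from x = +82 mm), own -x is the open front, own +y is the way the shutter opens. Base plate 10 mm thick, x -50 to +140 mm, y -75 to +75 mm. Two guide rails along y at x = -37 and +37 mm, undersides 148 mm above the bench.
- bin (a point): Middle of the hopper's open-topped bin at its lower edge, 216 mm above the bench, hopper axes. The bin is 146 mm square and goes up to 262 mm; below it a funnel narrows to a 40 mm square outlet at 157 mm. The bin overhangs the outlet by 53 mm all round, so a gripper holding the cup below it must lean back, about 30 degrees from vertical.
- shutter: Steel shutter plate, 64 mm wide, 5 mm thick; origin at the centre of its 40 mm square window, on the underside, 150 mm above the bench, hopper axes. Fully open the origin is at hopper y = 0 (hard stop). The closed stop is a block clamped on the rail anywhere between y = -66 and -42 mm (not measured: feel it). It starts ajar, y = -42 to -36. Drags with about 2.5 N, no spring; balls fall when nearly open.
- tabs (a point): Midway between the two flat steel tabs that hang from the shutter, at their lower edge, 116 mm above the bench, below the window. Inner faces 40 mm from this point on either side in y, straight for x = -20 to +29 mm, front ends flared outward as far as x = -40 mm. A cup put between them from the front, its rim 10 to 15 mm below the shutter, pushes one tab to open and the other to close.
- cup_grip (a point): Grip point on the handle of the loose round steel cup (70 mm high, 66 mm across outside, 60 inside, floor 6 mm thick, about 0.2 kg). The handle is an upright plate 10 mm thick (own y), 77 mm long, 38 mm high; this point is 85 mm from the cup's axis toward own -x and 46 mm above the cup's underside. Own x points from the grip to the cup's axis, z up.
- cup: The same cup: origin at the centre of its underside, same axes as cup_grip.
- cup_in (a point): Point on the cup's axis 20 mm above its underside.
- cup_rim (a point): Centre of the cup's mouth, 70 mm above its underside.
- dish: Shallow round dark steel parts dish fixed to the bench, 144 mm across, rim 12 mm high, floor 4 mm thick and 126 mm across inside. Origin at the centre of its underside.
- masking_tape: Roll of masking tape lying on the bench, about 104 mm across and 25 mm high; bystander, origin at its underside.
- spanner_13: Steel spanner, 189 x 22 x 6 mm, flat on the bench; bystander, origin at its underside.
- ball0_center (a point): Centre of one of five steel balls, 18 mm diameter, 24 g, at first in the hopper's outlet.
- ball1_center (a point): Centre of one of five steel balls, 18 mm diameter, 24 g, at first in the hopper's outlet.
- ball2_center (a point): Centre of one of five steel balls, 18 mm diameter, 24 g, at first in the hopper's outlet.
- ball3_center (a point): Centre of one of five steel balls, 18 mm diameter, 24 g, at first in the hopper's outlet.
- ball4_center (a point): Centre of one of five steel balls, 18 mm diameter, 24 g, at first in the hopper's outlet.
Not all that is in view belongs to the job. Of the things that look like the dish, the smaller one is meant.

How it is judged (in metres and radians):
On the way, in this order (a step that is already met when the one before it is completed fails the run):
1. the cup is held up close under the shutter window and has slid the shutter open (y of shutter in the frame of hopper above -0.012 m and height (world z) of cup_rim above 0.116 m and horizontal distance between cup_rim and shutter below 0.018 m), for 0.1 s.
2. with all five balls in the cup, the cup presses the shutter firmly home against its closed stop (distance between each of ball0_center, ball1_center, ball2_center, ball3_center, ball4_center and cup_in below 0.04 m and y of shutter in the frame of hopper below -0.0385 m and contact force between cup and shutter above 4 N), for 0.04 s.
At the end, for the whole second after the job is handed in: The cup stands upright (within 0.08 rad) and at rest on the floor of the dish with all five balls in it, and the shutter is left closed over the outlet (window at least 38.5 mm from the open position) after it was pressed home with more than 4 N (distance between each of ball0_center, ball1_center, ball2_center, ball3_center, ball4_center and cup_in below 0.04 m and y of shutter in the frame of hopper below -0.0385 m and horizontal distance between cup and dish below 0.036 m and z of cup in the frame of dish below 0.008 m and angle between cup's own z axis and vertical below 0.08 rad); the robot touches nothing.
It fails at once if the hopper or its shutter is rammed: more than 40 N (contact force between hopper and anything else above 40 N).
It fails at once if the cup rams the shutter with more than 25 N (contact force between cup and shutter above 25 N).
It fails at once if the tape or the spanner is shifted by more than 30 mm (distance of any of masking_tape, spanner_13 from where it was at the start of the episode above 0.03 m).
It also fails if it takes over 51 s, if anything falls off the work surface, if the arm or the gripper's body presses on something with over 40 N, if the wrist force passes 120 N, or if a joint passes its speed limit or range.

## Working session

There is one attempt and no reset: what is moved stays moved. The work goes in short steps, Python scripts to look and compute and a shell command to move; the robot and the scene stay as the last step left them, time stands still between calls to the robot, and variables do not carry over. Pictures are saved under pics/ and viewed, at most 10 in all, crops included, and the job is handed in when it is done.

```bash
mkdir -p pics
python3 - <<'E'
from rig import observe, optics, job, env
import cv2,numpy as np
s=observe();print(s['time_s'],s['position'],np.round(s['tool_rot'],3),s['grip_width'],env.tcp_to_grasp)
ims=[]
for n in ("scene","top"):
    d=optics.get_image(n);np.savez(f"pics/{n}0.npz",**d)
    cv2.imwrite(f"pics/{n}0.png",d["pixels"][:,:,::-1])
    R=cv2.Rodrigues(np.array(d["rvec"]))[0];print(n,-R.T@np.ravel(d["tvec"]),np.round(R,2).tolist(),d["mtx"][0][0])
E
```

```text
0.0 [0.21844978 0.50443586 0.230702  ] [[-0.918  0.398 -0.001]
 [ 0.398  0.918 -0.001]
 [ 0.    -0.001 -1.   ]] 0.08573338440095203 0.0187
scene [ 0.33726393 -0.44339821  1.04056502] [[0.91, -0.41, -0.0], [-0.37, -0.81, -0.46], [0.19, 0.42, -0.89]] 396.8804986975862
top [ 0.42084261 -0.02200321  1.60627519] [[0.01, -1.0, 0.01], [-1.0, -0.01, -0.09], [0.09, -0.0, -1.0]] 446.584670270786
```

View pics/scene0.png

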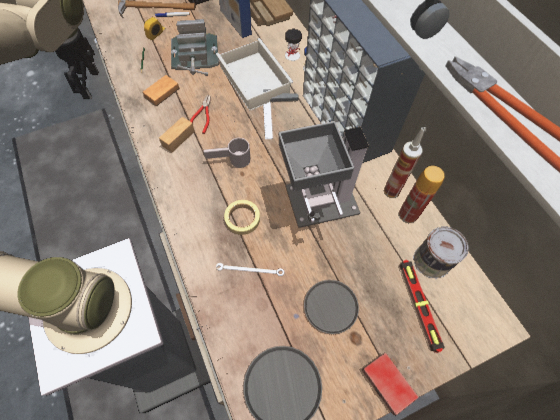

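View pics/top0.png

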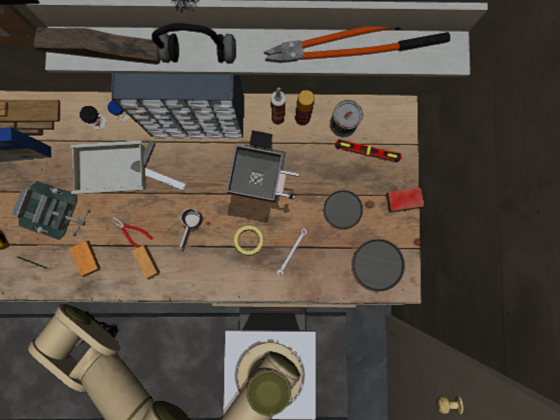

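Scene view: the cup is at (238,152) with its handle reaching to (205,155). The hopper bin is at (316,150), the tape at (242,216) and the spanner at (250,269). Top view: the cup is at (191,218) with its handle end at (183,248), and the bin is at (256,172) with its column above and the shutter and rails sticking out to the right.

Candidates in the top view:
- **Dish:** the disc at (343,210) is smaller; the one at (378,265) is larger. I choose (343,210).
- **Cup:** the handled cup at (191,218), against the tin at (347,117). I choose (191,218).

Next is a close crop to check these choices and get the edges.

```bash
cat > h.py <<'E'
import numpy as np,cv2
def cam(d):
    R=cv2.Rodrigues(np.array(d["rvec"],float))[0];return R,-R.T@np.ravel(d["tvec"])
def ray(d,uv,z):
    R,c=cam(d);p=cv2.undistortPoints(np.array([[uv]],float),np.array(d["mtx"],float),None)[0,0]
    v=R.T@np.array([p[0],p[1],1]);return (c+v*(z-c[2])/v[2])
def proj(d,P): return cv2.projectPoints(np.atleast_2d(np.array(P,float)),np.array(d["rvec"],float),np.ravel(d["tvec"]).astype(float),np.array(d["mtx"],float),None)[0][:,0]
E
python3 - <<'E'
from h import *
t=np.load("pics/top0.npz");s=np.load("pics/scene0.npz")
def crop(d,u,v,w,h,k):
    return cv2.resize(d["pixels"][v:v+h,u:u+w,::-1],(w*k,h*k),interpolation=cv2.INTER_CUBIC)
a=np.hstack([crop(t,165,195,50,70,4),crop(t,215,125,100,70,4),crop(t,318,185,50,70,4)])
b=np.hstack([crop(s,195,130,75,75,4),crop(s,270,120,100,112,3)[:300],crop(s,295,270,66,75,3)[:300] if 0 else cv2.resize(crop(s,295,275,70,65,3),(200,300))])
b=b[:, :800]
cv2.imwrite("pics/c1.png",np.vstack([a[:, :800],cv2.copyMakeBorder(b,0,0,0,800-b.shape[1],0)]))
E
```

```text
(no output)
```

View pics/c1.png

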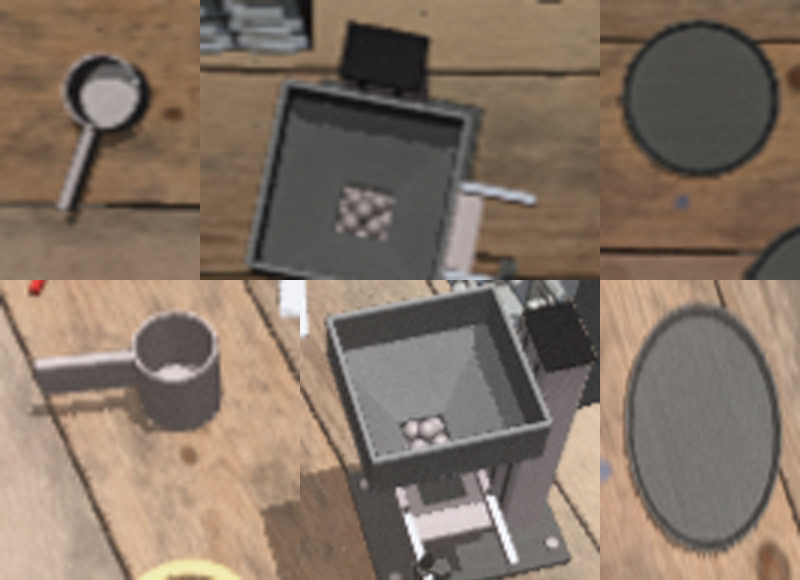

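The crops confirm the choices: the cup's handle points down-left in the top view, five balls are visible in the hopper outlet, and the dish is about 38 px across. Casting rays now.

Run:
```python
from h import *
np.set_printoptions(precision=4,suppress=True)
t=np.load("pics/top0.npz");s=np.load("pics/scene0.npz")
print("cup rim",ray(t,(191.7,218),.07),ray(s,(238.75,146.3),.07))
print("handle end",ray(t,(181.3,246.7),.065),ray(s,(204.2,151),.065))
T=[ray(t,p,.262) for p in [(236.2,145.8),(283.2,152.5),(227.5,192)]]
S=[ray(s,p,.262) for p in [(279.3,132.3),(333.3,123),(353,167),(294.3,180.7)]]
for x in T:print("T",x)
for x in S:print("S",x)
print("bin c",(T[1]+T[2])/2,(S[0]+S[2])/2,(S[1]+S[3])/2)
print("sizes",np.linalg.norm(T[0]-T[1]),np.linalg.norm(T[0]-T[2]),[np.linalg.norm(S[i]-S[i-1]) for i in range(4)])
for a,b in [(T[0],T[2]),(S[0],S[3]),(S[1],S[2])]:
    d=a-b;print("x dir deg",np.degrees(np.arctan2(d[1],d[0])))
for a,b in [(T[0],T[1]),(S[0],S[1]),(S[3],S[2])]:
    d=a-b;print("y dir deg-90",np.degrees(np.arctan2(d[1],d[0]))-90)
print("dish",ray(t,(343.2,209.5),.012),ray(s,(331,306.5),.012), np.linalg.norm(ray(t,(324.2,209.5),.012)-ray(t,(362.2,209.5),.012)))
print("tape",ray(t,(248.5,240),.012),"spanner",ray(t,(304,231),0),ray(t,(280,273),0))
```

```text
cup rim [0.5412 0.2718 0.07  ] [0.5432 0.2804 0.07  ]
handle end [0.4424 0.3059 0.065 ] [0.4422 0.311  0.065 ]
T [0.7491 0.1046 0.262 ]
T [ 0.7295 -0.0396  0.262 ]
T [0.6062 0.1286 0.262 ]
S [0.6104 0.1357 0.262 ]
S [0.7468 0.1065 0.262 ]
S [ 0.7258 -0.0307  0.262 ]
S [ 0.5828 -0.008   0.262 ]
bin c [0.6678 0.0445 0.262 ] [0.6681 0.0525 0.262 ] [0.6648 0.0493 0.262 ]
sizes 0.14547496987502306 0.14497322690045172 [np.float64(0.14637756017414819), np.float64(0.13944803770538447), np.float64(0.1388738095774573), np.float64(0.1447620245913413)]
x dir deg -9.538277924890926
x dir deg 79.11754925427714
x dir deg 81.29215507009138
y dir deg-90 -7.7418680968092275
y dir deg-90 77.91165760747444
y dir deg-90 80.96584562652339
dish [ 0.5808 -0.2597  0.012 ] [ 0.5808 -0.2579  0.012 ] 0.13652730713919597
tape [0.4688 0.0786 0.012 ] spanner [ 0.503  -0.1199  0.    ] [ 0.3525 -0.0346  0.    ]
```

```bash
cat >> h.py <<'E'
from scipy.spatial.transform import Rotation as Ro
np.set_printoptions(precision=4,suppress=True)
G=0.0187
def frame(a,tilt):
    a,t=np.radians([a,tilt]);y=np.array([-np.sin(a),np.cos(a),0]);z=np.array([np.sin(t)*np.cos(a),np.sin(t)*np.sin(a),-np.cos(t)])
    return np.column_stack([np.cross(y,z),y,z])
def plan(s,g,a,tilt,back=0.):
    """s state; g grasp point world; prints turn (tool) then shift in tool axes AFTER the turn, TCP target"""
    R0=np.array(s["tool_rot"]);R1=frame(a,tilt);p=np.array(g)+R1[:,2]*(G-back)
    print("t",s["time_s"],"tcp",np.array(s["position"]),"target",p,"turn",Ro.from_matrix(R0.T@R1).as_rotvec(),"shift",R1.T@(p-np.array(s["position"])),"F",np.array(s["ft_force"]),"w",s["grip_width"],s["gripper_force"])
E
python3 - <<'E'
from h import *; from rig import observe
plan(observe(),(.461,.302,.046),-18,30,.11)
E
python3 -m jog '[[0,0,-0.0925,0,0,0,100],[0,-0.175,0,0,0,0,100],[0,-0.175,0,0,0,0,100],[0,-0.174,0,0,0,0,100],[0,0,0,0,0,0,100]]'
python3 - <<'E'
from h import *; from rig import observe
plan(observe(),(.461,.302,.046),-18,30,.11)
E
```

```text
t 0.1 tcp [0.2185 0.5045 0.2308] target [0.4176 0.3161 0.1251] turn [-0.026  -0.5235 -0.0921] shift [-0.1615 -0.1176  0.2153] F [-0.2378  0.0491 -0.7184] w 0.08540857212868576 0.0
time_s: 0.72
position: [0.2167, 0.5049, 0.23]
tool_rot: [[-0.825, 0.308, 0.475], [0.265, 0.951, -0.156], [-0.5, -0.003, -0.866]]
ft_force: [-0.1, 0.4, 0.3]
grip_width: 0.0854
gripper_force: 0.0
t 0.725 tcp [0.2167 0.5049 0.23  ] target [0.4176 0.3161 0.1251] turn [-0.0021 -0.0004  0.0026] shift [-0.1635 -0.1175  0.2155] F [-0.1204  0.448   0.2608] w 0.08543664354929978 0.0
```

```bash
python3 -m jog '[[0,0,0,-0.0327,-0.0235,0.043,100],[0,0,0,-0.0327,-0.0235,0.043,100],[0,0,0,-0.0327,-0.0235,0.043,100],[0,0,0,-0.0327,-0.0235,0.043,100],[0,0,0,-0.0327,-0.0235,0.0435,100],[0,0,0,0,0,0,100]]'
python3 - <<'E'
from h import *; from rig import observe,optics
s=observe();plan(s,(.461,.302,.046),-18,30,0)
d=optics.get_image("wrist");np.savez("pics/w1.npz",**d);im=d["pixels"][:,:,::-1].copy()
R,c=cam(d);print("cam",c,R[2])
ax=np.array([.542,.276,0]);h=np.array([np.cos(np.radians(-18)),np.sin(np.radians(-18)),0])
for P in [ax+[0,0,.07],ax-.11*h+[0,0,.065],ax-.033*h+[0,0,.065]]:
    q=proj(d,P)[0];print(q);cv2.circle(im,tuple(int(v) for v in q),3,(0,0,255),-1)
cv2.imwrite("pics/w1.png",im)
E
```

```text
time_s: 1.48
position: [0.4214, 0.3119, 0.1255]
tool_rot: [[-0.822, 0.318, 0.472], [0.276, 0.948, -0.159], [-0.498, -0.001, -0.867]]
ft_force: [0.3, -0.2, 0.3]
grip_width: 0.0851
gripper_force: 0.0
t 1.475 tcp [0.4214 0.3119 0.1255] target [0.4699 0.2991 0.0298] turn [-0.0058 -0.0024 -0.0081] shift [0.0045 0.0028 0.1079] F [ 0.3106 -0.2386  0.3275] w 0.08510134721619031 0.0
cam [0.2868 0.3571 0.2101] [ 0.705  -0.2374 -0.6683]
[282.1628 292.3923]
[282.3705 204.9273]
[282.1717 267.825 ]
```

View pics/w1.png

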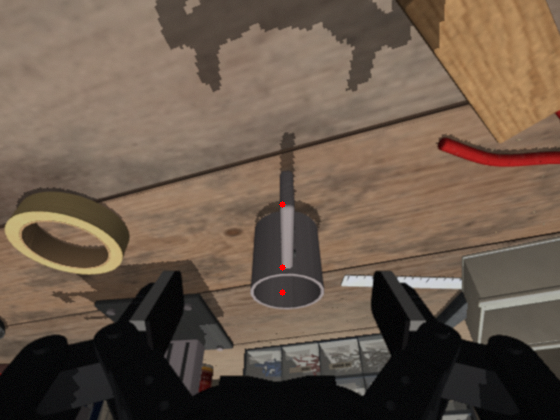

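The wrist view shows the cup rim at (287,290) and the handle plate running from (289,205) to (287,267), about 5 px right of my estimate. Recasting from these.

Run:
```python
from h import *; from rig import observe
d=np.load("pics/w1.npz")
r=ray(d,(287,290.5),.07);e=ray(d,(289,205.5),.065);print(r,e,np.linalg.norm((r-e)[:2]))
v=(r-e)[:2];a=np.degrees(np.arctan2(v[1],v[0]));u=v/np.linalg.norm(v)
m=(r[:2]-.085*u+e[:2]+.025*u)/2
print("a",a,"grip",m);plan(observe(),(*m,.046),a,30,0)
```

```text
[0.54   0.2811 0.07  ] [0.4393 0.3139 0.065 ] 0.1059398775738909
a -18.036552233316222 grip [0.4611 0.3068]
t 1.525 tcp [0.4205 0.3135 0.1263] target [0.47   0.3039 0.0298] turn [-0.0033 -0.0014 -0.0062] shift [0.0049 0.0062 0.1086] F [0.209  0.1239 0.5953] w 0.0852303602774047 0.0
```

```bash
python3 -m jog '[[0,0,-0.006,0.0049,0.006,0.036,100],[0,0,0,0,0,0.036,100],[0,0,0,0,0,0.036,100],[0,0,0,0,0,0,100]]' 
python3 -m jog '[[0,0,0,0,0,0,0],[0,0,0,0,0,0,0],[0,0,0,0,0,0,0],[0,0,0,0,0,0,0],[0,0,0,0,0,0,0],[0,0,0,0,0,0,0]]' 90
python3 - <<'E'
from h import *; from rig import observe,optics
s=observe();plan(s,(.4611,.3068,.046),-18,30,0);print(s["wrist_torque"])
E
```

```text
time_s: 2.02
position: [0.4682, 0.3055, 0.0295]
tool_rot: [[-0.826, 0.307, 0.473], [0.264, 0.952, -0.157], [-0.499, -0.005, -0.867]]
ft_force: [0.6, -0.9, 0.9]
grip_width: 0.085
gripper_force: 0.0
time_s: 2.78
position: [0.4682, 0.3057, 0.031]
tool_rot: [[-0.825, 0.306, 0.476], [0.264, 0.952, -0.155], [-0.501, -0.003, -0.866]]
ft_force: [-3.5, 0.1, 6.2]
grip_width: 0.0092
gripper_force: 87.8
t 2.775 tcp [0.4682 0.3057 0.031 ] target [0.47   0.3039 0.0298] turn [-0.0007  0.0009  0.0041] shift [-0.0014 -0.0012  0.0022] F [-3.5409  0.1057  6.2051] w 0.009201731399952597 87.75466561317444
[-0.0808  0.0959 -0.0789]
```

Gripped at a 9.2 mm opening, which fits the 10 mm handle. I'll save the cup-in-tool transform and plan the lift and the traverse to the front of the hopper.

```bash
cat >> h.py <<'E'
import os,json
HOP=dict(p=(.667,.049),a=-9.5)
if os.path.exists("hop.json"): HOP=json.load(open("hop.json"))
def tohop(P): 
    a=np.radians(HOP["a"]);v=np.array(P[:2])-HOP["p"];return np.array([v[0]*np.cos(a)+v[1]*np.sin(a),-v[0]*np.sin(a)+v[1]*np.cos(a)])
def fromhop(x,y):
    a=np.radians(HOP["a"]);return np.array(HOP["p"])+[x*np.cos(a)-y*np.sin(a),x*np.sin(a)+y*np.cos(a)]
def cupT():
    c=np.load("cup.npz");return c["R"],c["t"]   # cup in tool
def cupnow(s):
    Rc,t=cupT();R=np.array(s["tool_rot"]);return R@Rc,np.array(s["position"])+R@t
def upmat(a): return Ro.from_euler("z",a,degrees=True).as_matrix()
def plancup(s,xy,z,a):
    Rc,t=cupT();R0=np.array(s["tool_rot"]);R1=upmat(a)@Rc.T;p=np.array([*xy,z])-R1@t
    C,o=cupnow(s)
    print("t",s["time_s"],"cup",o,"head",np.degrees(np.arctan2(C[1,0],C[0,0])),"tilt",np.degrees(np.arccos(C[2,2])),"hop",tohop(o))
    print("turn",Ro.from_matrix(R0.T@R1).as_rotvec(),"shift after",R1.T@(p-np.array(s["position"])),"| in cur axes",R0.T@(p-np.array(s["position"])),"F",np.array(s["ft_force"]),s["gripper_force"])
E
python3 - <<'E'
from h import *; from rig import observe
s=observe();R=np.array(s["tool_rot"]);o=np.array([.5417,.2806,0])
np.savez("cup.npz",R=R.T@upmat(-18.0),t=R.T@(o-np.array(s["position"])))
plancup(s,o[:2],.068,-18)
E
python3 -m jog '[[0,0,0,-0.017,0,-0.0294,0],[0,0,0,-0.017,0,-0.0294,0],[0,0,0,0,0,0,0]]'
python3 - <<'E'
from h import *; from rig import observe
plancup(observe(),fromhop(-.125,-.039),.068,HOP["a"])
E
```

```text
t 2.775 cup [0.5417 0.2806 0.    ] head -18.00000000000001 tilt 8.537736462515939e-07 hop [-0.1618  0.2077]
turn [ 0.  0. -0.] shift after [-0.0341 -0.0002 -0.0589] | in cur axes [-0.0341 -0.0002 -0.0589] F [-3.5409  0.1057  6.2051] 87.75466561317444
time_s: 3.15
position: [0.469, 0.3063, 0.1004]
tool_rot: [[-0.823, 0.306, 0.478], [0.265, 0.952, -0.154], [-0.502, 0.0, -0.865]]
ft_force: [0.0, -0.6, -1.2]
grip_width: 0.0088
gripper_force: 88.0
t 3.15 cup [0.5426 0.2812 0.0695] head -18.016907929251886 tilt 0.19932243115614975 hop [-0.161   0.2085]
turn [-0.0721  0.0018 -0.13  ] shift after [-0.0286 -0.259   0.0189] | in cur axes [-0.0618 -0.2511  0.0374] F [ 0.0012 -0.5837 -1.1768] 87.99670100212097
```

```bash
python3 -m jog '[[-0.072,0,-0.13,0,0,0,0],[0,0,0,-0.0057,-0.0518,0.0038,0],[0,0,0,-0.0057,-0.0518,0.0038,0],[0,0,0,-0.0057,-0.0518,0.0038,0],[0,0,0,-0.0057,-0.0518,0.0038,0],[0,0,0,-0.0057,-0.0518,0.0038,0],[0,0,0,0,0,0,0]]'
python3 - <<'E'
from h import *; from rig import observe,optics
s=observe();plancup(s,fromhop(-.125,-.039),.068,HOP["a"])
for n in("scene","top"):
    d=optics.get_image(n);np.savez(f"pics/{n}2.npz",**d)
d=np.load("pics/scene2.npz")
im=cv2.resize(d["pixels"][115:230,245:365,::-1],None,fx=5,fy=5,interpolation=cv2.INTER_CUBIC)
cv2.imwrite("pics/s2.png",im)
E
```

```text
time_s: 4.03
position: [0.4602, 0.0619, 0.096]
tool_rot: [[-0.858, 0.165, 0.486], [0.141, 0.986, -0.085], [-0.493, -0.004, -0.87]]
ft_force: [-0.2, 1.1, -1.8]
grip_width: 0.0088
gripper_force: 88.4
t 4.025 cup [0.5363 0.0476 0.0644] head -9.674499106823893 tilt 0.4906713564765195 hop [-0.1287 -0.0229]
turn [-0.0029 -0.0084 -0.0018] shift after [-0.0044 -0.0164 -0.0009] | in cur axes [-0.0044 -0.0164 -0.0008] F [-0.215   1.0997 -1.8077] 88.44555616378784
```

View pics/s2.png

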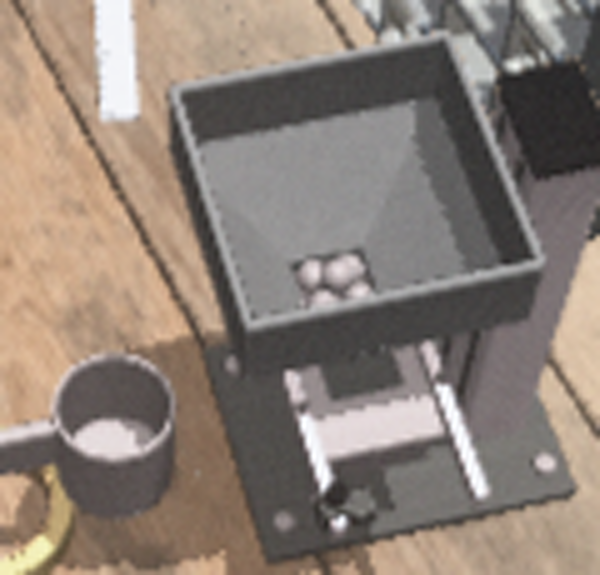

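The scene crop (5x, origin at (245,115)) shows:
- Bin corners at (170,92), (450,33), (541,265) and (245,328).
- Base corners at (270,557) and (573,492).
- Window lower edge at (328,397)–(405,385).
- Cup rim centre at about (115,410).

I'll fit the hopper pose from these points.

Run:
```python
from h import *; from rig import observe
d=np.load("pics/scene2.npz")
px=lambda X,Y:(245+(X+.5)/5-.5,115+(Y+.5)/5-.5)
obs=[((170,92),.262,(-73,73)),((450,33),.262,(73,73)),((541,265),.262,(73,-73)),((245,328),.262,(-73,-73)),((270,557),.01,(-50,-75)),((573,492),.01,(140,-75))]
P=np.array([ray(d,px(*o[0]),o[1])[:2] for o in obs]);M=np.array([o[2] for o in obs])/1000
print(P)
mc,pc=M.mean(0),P.mean(0);U,S,V=np.linalg.svd((M-mc).T@(P-pc));R=(V.T@U.T);print("det",np.linalg.det(R))
a=np.degrees(np.arctan2(R[1,0],R[0,0]));t=pc-R@mc;print("hop",t,a,"resid",1000*(P-(M@R.T+t)))
json.dump(dict(p=list(t),a=a),open("hop.json","w"));HOP.update(p=t,a=a)
for q in[(328,397),(405,385)]: print("win edge",tohop(ray(d,px(*q),.155)))
for q in[(325,458),(443,436)]: print("plate end",tohop(ray(d,px(*q),.155)))
# cup rim ellipse
s=observe();C,o=cupnow(s);print("cup pred rim",o+C[:,2]*.07,"img",ray(d,px(115,409),o[2]+.07))
plancup(s,fromhop(-.125,-.039),.068,a)
```

```text
[[ 0.6079  0.1344]
 [ 0.7526  0.1103]
 [ 0.7245 -0.032 ]
 [ 0.5819 -0.0061]
 [ 0.6066 -0.0118]
 [ 0.7874 -0.047 ]]
det 1.0000000000000002
hop [0.6666 0.052 ] -10.539324219418658 resid [[-0.2869 -2.6317]
 [ 0.8003 -0.0382]
 [-0.5621  1.1221]
 [ 0.3992  0.354 ]
 [ 2.8278  0.8238]
 [-3.1783  0.37  ]]
win edge [-0.0198 -0.0585]
win edge [ 0.021  -0.0611]
plate end [-0.0314 -0.0928]
plate end [ 0.0309 -0.0949]
cup pred rim [0.5371 0.0499 0.1348] img [0.5374 0.048  0.1348]
t 4.125 cup [0.5366 0.0499 0.0648] head -9.50715489511529 tilt 0.43978461229967947 hop [-0.1275 -0.0258]
turn [ 0.0079 -0.0075  0.0162] shift after [-0.0033 -0.0119 -0.0011] | in cur axes [-0.003  -0.0119 -0.0012] F [-0.1978 -0.3127 -2.1617] 88.44789505004883
```

The shutter window comes out at hopper y ≈ -0.0395, and the cup prediction agrees with the image to 2 mm. Aligning and advancing.

```bash
python3 -m jog '[[0.008,-0.007,0.016,0,0,0,0],[0,0,0,-0.003,-0.0125,-0.0005,0],[0,0,0,0,0,0,0]]'
python3 - <<'E'
from h import *; from rig import observe
s=observe();plancup(s,fromhop(-.055,-.0395),.067,HOP["a"])
E
```

```text
time_s: 4.5
position: [0.4609, 0.052, 0.0989]
tool_rot: [[-0.852, 0.178, 0.493], [0.152, 0.984, -0.091], [-0.502, -0.003, -0.865]]
ft_force: [-0.2, -0.1, -2.0]
grip_width: 0.0089
gripper_force: 88.5
t 4.5 cup [0.537  0.0368 0.068 ] head -10.410114595502252 tilt 0.052546284959293886 hop [-0.1246 -0.0386]
turn [0.0011 0.0009 0.002 ] shift after [-0.0598 -0.0009  0.0357] | in cur axes [-0.0598 -0.0011  0.0357] F [-0.2031 -0.1194 -1.9813] 88.50082039833069
```

```bash
python3 -m jog '[[0,0,0,-0.02,-0.0003,0.012,0],[0,0,0,-0.02,-0.0003,0.012,0],[0,0,0,-0.02,-0.0003,0.012,0],[0,0,0,0,0,0,0]]'
python3 - <<'E'
from h import *; from rig import observe
s=observe();plancup(s,fromhop(0,-.0395),.067,HOP["a"])
E
```

```text
time_s: 5.0
position: [0.5305, 0.0387, 0.0979]
tool_rot: [[-0.851, 0.177, 0.494], [0.152, 0.984, -0.092], [-0.502, -0.003, -0.865]]
ft_force: [-0.2, -0.0, -2.4]
grip_width: 0.0091
gripper_force: 88.5
t 5.0 cup [0.6068 0.0234 0.067 ] head -10.405670155630782 tilt 0.10263121408095471 hop [-0.0537 -0.039 ]
turn [0.0009 0.0018 0.0022] shift after [-0.0466 -0.0005  0.0268] | in cur axes [-0.0465 -0.0006  0.0269] F [-0.1593 -0.0271 -2.4136] 88.46906304359436
```

```bash
J='import sys'; python3 -m jog '[[0,0,0,-0.008,0,0.0046,0],[0,0,0,-0.008,0,0.0046,0],[0,0,0,-0.008,0,0.0046,0],[0,0,0,0,0,0,0]]' | grep force
python3 -m jog '[[0,0,0,-0.008,0,0.0046,0],[0,0,0,-0.008,0,0.0046,0],[0,0,0,-0.007,0,0.004,0],[0,0,0,0,0,0,0]]' | grep force
python3 - <<'E'
from h import *; from rig import observe,optics
s=observe();plancup(s,fromhop(0,-.0395),.067,HOP["a"])
d=optics.get_image("scene");np.savez("pics/scene3.npz",**d)
cv2.imwrite("pics/s3.png",cv2.resize(d["pixels"][115:230,245:365,::-1],None,fx=5,fy=5,interpolation=cv2.INTER_CUBIC))
E
```

```text
ft_force: [-0.8, 0.9, -1.6]
gripper_force: 88.5
ft_force: [-0.7, -0.1, -0.8]
gripper_force: 88.5
t 6.0 cup [0.6598 0.0128 0.0676] head -10.441680548058695 tilt 0.11251052491982444 hop [ 0.0005 -0.0397]
turn [0.0006 0.0019 0.0016] shift after [0.0006 0.0003 0.0002] | in cur axes [0.0006 0.0003 0.0002] F [-0.7257 -0.1314 -0.7553] 88.46918106079102
```

View pics/s3.png

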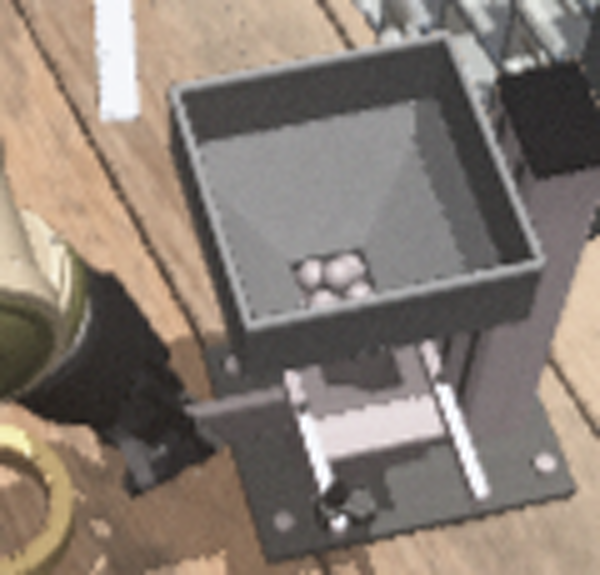

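The cup is in place between the tabs and the shutter hasn't moved (plate end still at about y=455 in the crop). Sliding it open gently.

```bash
python3 -m jog '[[0,0,0,0,0.003,0,0],[0,0,0,0,0.003,0,0],[0,0,0,0,0.003,0,0],[0,0,0,0,0.003,0,0],[0,0,0,0,0.003,0,0]]' | grep force
python3 -m jog '[[0,0,0,0,0.004,0,0],[0,0,0,0,0.004,0,0],[0,0,0,0,0.004,0,0],[0,0,0,0,0.004,0,0],[0,0,0,0,0.004,0,0]]' | grep force
python3 -m jog '[[0,0,0,0,0.002,0,0],[0,0,0,0,0.002,0,0],[0,0,0,0,0,0,0]]' | grep force
python3 - <<'E'
from h import *; from rig import observe,optics
s=observe();plancup(s,fromhop(0,.004),.067,HOP["a"])
E
```

```text
ft_force: [-1.1, -3.2, -1.4]
gripper_force: 88.5
ft_force: [-0.3, -1.7, -3.4]
gripper_force: 89.2
ft_force: [-0.4, -1.6, -4.8]
gripper_force: 89.1
t 7.675 cup [0.6662 0.0516 0.0675] head -10.412775426257985 tilt 0.0985922765524816 hop [-0.0003 -0.0004]
turn [0.0008 0.0017 0.0021] shift after [-0.0002  0.0046  0.0005] | in cur axes [-0.0002  0.0046  0.0005] F [-0.4494 -1.6249 -4.8403] 89.09186124801636
```

```bash
python3 -m jog '[[0,0,0,0,0.002,0,0],[0,0,0,0,0.001,0,0],[0,0,0,0,0,0,0],[0,0,0,0,0,0,0],[0,0,0,0,0,0,0],[0,0,0,0,0,0,0]]' | grep force
python3 - <<'E'
from h import *; from rig import observe,optics
s=observe();plancup(s,fromhop(0,.004),.067,HOP["a"])
d=optics.get_image("scene");a=cv2.resize(d["pixels"][115:230,245:365,::-1],None,fx=4,fy=4,interpolation=cv2.INTER_CUBIC)
e=optics.get_image("top");b=cv2.resize(e["pixels"][130:205,215:295,::-1],None,fx=4,fy=4,interpolation=cv2.INTER_CUBIC)
b=cv2.copyMakeBorder(b,0,a.shape[0]-b.shape[0],0,0,0);cv2.imwrite("pics/s4.png",np.hstack([a,b]))
E
```

```text
ft_force: [-0.4, -2.1, -3.7]
gripper_force: 89.1
t 8.425 cup [0.6668 0.0544 0.0675] head -10.421791143488935 tilt 0.10170124524072321 hop [-0.0003  0.0024]
turn [0.0007 0.0017 0.002 ] shift after [-0.0001  0.0017  0.0005] | in cur axes [-0.0001  0.0017  0.0005] F [-0.3827 -2.0851 -3.6537] 89.13018107414246
```

View pics/s4.png

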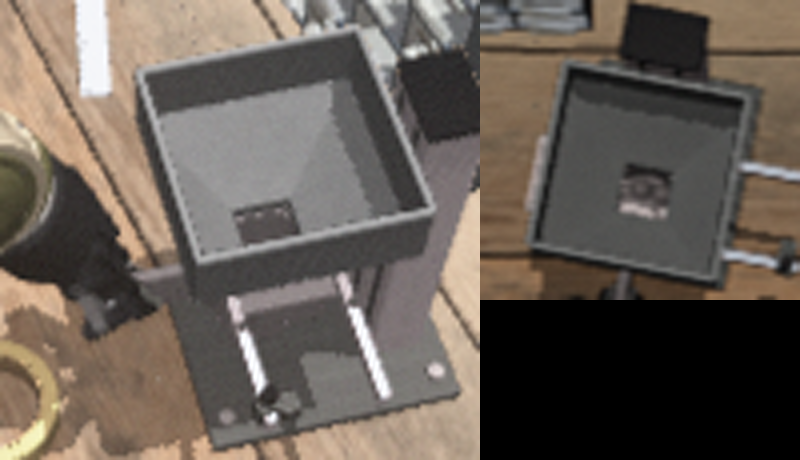

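The outlet is empty in both views (scene crop at (265,222), top crop at (645,190)), and balls show in the cup below. Verifying the shutter position, then starting to close it.

```bash
python3 - <<'E'
from h import *; from rig import observe
d=np.load("pics/scene3.npz")
for q in[(243,312),(340,294)]: print("shutter y",tohop(ray(d,(245+(q[0]+.5)/4-.5,115+(q[1]+.5)/4-.5),.155))[1]+.0543)
for q in[(258,392),(285,386)]: print("block top edge y~",tohop(ray(d,(245+(q[0]+.5)/4-.5,115+(q[1]+.5)/4-.5),.16)))
E
python3 -m jog '[[0,0,0,0,-0.004,0,0],[0,0,0,0,-0.004,0,0],[0,0,0,0,-0.003,0,0],[0,0,0,0,-0.003,0,0],[0,0,0,0,-0.003,0,0],[0,0,0,0,-0.003,0,0]]' | grep ft_
python3 -m jog '[[0,0,0,0,-0.003,0,0],[0,0,0,0,-0.003,0,0],[0,0,0,0,-0.003,0,0],[0,0,0,0,-0.003,0,0],[0,0,0,0,-0.003,0,0],[0,0,0,0,-0.003,0,0],[0,0,0,0,-0.002,0,0]]' | grep ft_
python3 - <<'E'
from h import *; from rig import observe
plancup(observe(),fromhop(0,-.045),.067,HOP["a"])
E
```

```text
shutter y 0.0027786977863519594
shutter y 0.0007992710147903051
block top edge y~ [-0.0388 -0.1128]
block top edge y~ [-0.0211 -0.1128]
ft_force: [-0.9, 3.0, -1.8]
ft_force: [0.8, 2.1, -2.7]
t 10.15 cup [0.6596 0.0148 0.0676] head -10.437813520495197 tilt 0.09382931762906482 hop [-0.0001 -0.0379]
turn [0.0006 0.0016 0.0017] shift after [ 0.0001 -0.007   0.0005] | in cur axes [ 0.0001 -0.007   0.0005] F [ 0.8027  2.1305 -2.7321] 89.32873964309692
```

```bash
python3 -m jog '[[0,0,0,0,-0.0015,0,0],[0,0,0,0,-0.0015,0,0],[0,0,0,0,-0.0015,0,0],[0,0,0,0,-0.0015,0,0]]' | grep -E 'ft_'
python3 -m jog '[[0,0,0,0,-0.001,0,0],[0,0,0,0,-0.001,0,0],[0,0,0,0,-0.001,0,0]]' | grep -E 'ft_'
python3 - <<'E'
from h import *; from rig import observe
plancup(observe(),fromhop(0,-.05),.067,HOP["a"])
E
```

```text
ft_force: [-0.3, 2.6, -2.4]
ft_force: [0.0, 2.6, -3.0]
t 11.025 cup [0.658  0.0061 0.0676] head -10.42890201822365 tilt 0.09307915647873559 hop [-0.0001 -0.0467]
turn [0.0007 0.0016 0.0018] shift after [ 0.0001 -0.0032  0.0005] | in cur axes [ 0.0001 -0.0032  0.0005] F [ 0.0454  2.6222 -2.9642] 89.3273413181305
```

```bash
python3 -m jog '[[0,0,0,0,-0.001,0,0],[0,0,0,0,-0.001,0,0]]' | grep -E 'ft_'; python3 -m jog '[[0,0,0,0,-0.001,0,0],[0,0,0,0,-0.001,0,0]]' | grep -E 'ft_'
python3 - <<'E'
from h import *; from rig import observe
plancup(observe(),fromhop(0,-.05),.067,HOP["a"])
E
```

```text
ft_force: [0.1, 2.4, -3.1]
ft_force: [-0.3, 2.7, -2.4]
t 11.525 cup [0.6573 0.0021 0.0676] head -10.431273771696802 tilt 0.09036829893686746 hop [-0.0001 -0.0507]
turn [0.0006 0.0015 0.0018] shift after [0.0001 0.0008 0.0005] | in cur axes [0.0001 0.0008 0.0005] F [-0.2746  2.7285 -2.449 ] 89.32737350463867
```

```bash
python3 -m jog '[[0,0,0,0,-0.001,0,0],[0,0,0,0,-0.001,0,0]]' | grep -E 'ft_'; python3 -m jog '[[0,0,0,0,-0.001,0,0]]' | grep -E 'ft_'; python3 -m jog '[[0,0,0,0,-0.001,0,0]]' | grep -E 'ft_'
```

```text
ft_force: [0.1, 2.7, -3.0]
ft_force: [-0.7, 2.2, -2.4]
ft_force: [-0.2, 3.2, -3.0]
```

```bash
python3 -m jog '[[0,0,0,0,-0.001,0,0],[0,0,0,0,-0.001,0,0]]' | grep -E 'ft_'; python3 -m jog '[[0,0,0,0,-0.001,0,0]]' | grep -E 'ft_';  python3 -m jog '[[0,0,0,0,-0.001,0,0]]' | grep -E 'ft_'
```

```text
ft_force: [-0.0, 2.6, -2.5]
ft_force: [-0.7, 1.8, -2.3]
ft_force: [-0.5, 3.2, -2.1]
```

Still plain drag (shutter at about -0.052), so I'll continue.

```bash
python3 -m jog '[[0,0,0,0,-0.001,0,0]]' | grep -E 'ft_'; python3 -m jog '[[0,0,0,0,-0.001,0,0]]' | grep -E 'ft_';  python3 -m jog '[[0,0,0,0,-0.001,0,0]]' | grep -E 'ft_'
```

```text
ft_force: [-0.5, 2.5, -2.2]
ft_force: [-0.6, 3.5, -2.3]
ft_force: [0.0, 2.7, -2.9]
```

```bash
python3 -m jog '[[0,0,0,0,-0.001,0,0]]' | grep -E 'ft_'; python3 -m jog '[[0,0,0,0,-0.001,0,0]]' | grep -E 'ft_'
```

```text
ft_force: [0.3, 2.8, -2.7]
ft_force: [-0.3, 3.5, -2.8]
```

```bash
python3 -m jog '[[0,0,0,0,0,0,0]]'
```

```text
time_s: 13.28
position: [0.5788, 0.0046, 0.0986]
tool_rot: [[-0.851, 0.178, 0.494], [0.152, 0.984, -0.092], [-0.502, -0.003, -0.865]]
ft_force: [-0.8, 2.2, -3.7]
grip_width: 0.0088
gripper_force: 89.3
```

```bash
python3 -m jog '[[0,0,0,0,-0.001,0,0]]' | grep -E 'ft_|pos'; python3 -m jog '[[0,0,0,0,-0.001,0,0]]' | grep -E 'ft_|pos'
```

```text
position: [0.5786, 0.0037, 0.0986]
ft_force: [-0.5, 2.1, -2.7]
position: [0.5784, 0.0027, 0.0986]
ft_force: [-1.0, 2.6, -2.9]
```

```bash
python3 -m jog '[[0,0,0,0,-0.001,0,0]]' | grep -E 'ft_|pos'; python3 -m jog '[[0,0,0,0,-0.001,0,0]]' | grep -E 'ft_|pos'
```

```text
position: [0.5782, 0.0017, 0.0985]
ft_force: [-1.2, 2.7, -3.5]
position: [0.5781, 0.0007, 0.0986]
ft_force: [-1.4, 2.3, -3.4]
```

```bash
python3 -m jog '[[0,0,0,0,-0.001,0,0]]' | grep -E 'ft_|pos'; python3 -m jog '[[0,0,0,0,-0.001,0,0]]' | grep -E 'ft_|pos'
```

```text
position: [0.5779, -0.0003, 0.0986]
ft_force: [-0.3, 1.5, -3.3]
position: [0.5777, -0.0013, 0.0985]
ft_force: [-1.4, 2.6, -2.6]
```

```bash
python3 -m jog '[[0,0,0,0,-0.001,0,0]]' | grep -E 'ft_|pos'; python3 -m jog '[[0,0,0,0,-0.001,0,0]]' | grep -E 'ft_|pos'
```

```text
position: [0.5775, -0.0023, 0.0986]
ft_force: [-0.2, 2.7, -4.0]
position: [0.5773, -0.0032, 0.0986]
ft_force: [-0.8, 2.7, -1.9]
```

```bash
python3 -m jog '[[0,0,0,0,-0.001,0,0]]' | grep -E 'ft_|pos'; python3 -m jog '[[0,0,0,0,-0.001,0,0]]' | grep -E 'ft_|pos'
```

```text
position: [0.5771, -0.0042, 0.0986]
ft_force: [0.0, 2.3, -3.3]
position: [0.577, -0.0052, 0.0986]
ft_force: [-1.2, 4.0, -4.0]
```

```bash
python3 -m jog '[[0,0,0,0,-0.001,0,0]]' | grep -E 'ft_|pos'; python3 -m jog '[[0,0,0,0,0,0,0]]' | grep -E 'ft_|pos'
```

```text
position: [0.5768, -0.0062, 0.0986]
ft_force: [-0.8, 3.0, -3.8]
position: [0.5768, -0.0062, 0.0986]
ft_force: [-0.5, 2.4, -2.1]
```

```bash
python3 -m jog '[[0,0,0,0,-0.001,0,0]]' | grep -E 'ft_|pos'
```

```text
position: [0.5765, -0.0069, 0.0985]
ft_force: [-1.1, 5.7, -2.8]
```

```bash
python3 -m jog '[[0,0,0,0,-0.001,0,0]]' | grep -E 'ft_|pos'
python3 - <<'E'
from h import *; from rig import observe,optics
plancup(observe(),fromhop(0,-.05),.067,HOP["a"])
d=optics.get_image("scene");np.savez("pics/scene5.npz",**d)
cv2.imwrite("pics/s5.png",cv2.resize(d["pixels"][115:230,245:365,::-1],None,fx=5,fy=5,interpolation=cv2.INTER_CUBIC))
E
```

```text
position: [0.5762, -0.0075, 0.0985]
ft_force: [-0.5, 9.9, -2.6]
t 15.025 cup [ 0.6524 -0.0227  0.0675] head -10.344999956907357 tilt 0.060645240439918285 hop [-0.0003 -0.076 ]
turn [0.0013 0.0009 0.0032] shift after [-0.0002  0.0262  0.0006] | in cur axes [-0.0003  0.0262  0.0006] F [-0.4514  9.8793 -2.5644] 89.51764941215515
```

View pics/s5.png

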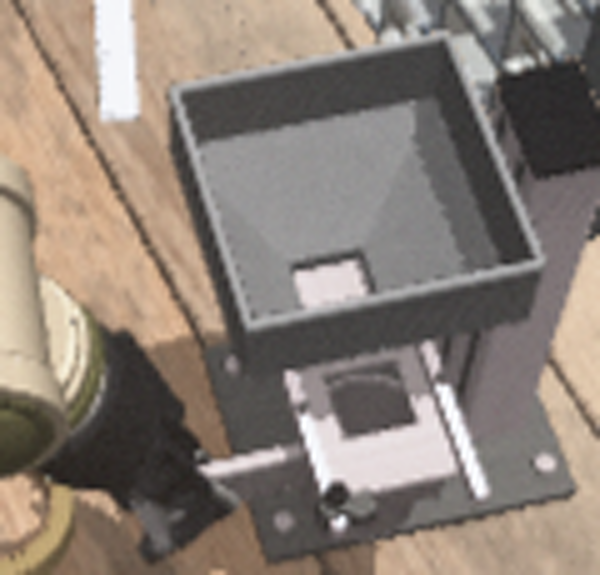

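The force rose to 9.9 N over the last 2 mm with the plate end at the stop block (345,490). The outlet at (332,280) shows a closed plate, so the shutter is home. One hold row, then centre the cup, back out and head for the dish.

```bash
python3 -m jog '[[0,0,0,0,-0.0005,0,0],[0,0,0,0,0,0,0]]' | grep ft_
python3 -m jog '[[0,0,0,0,0.004,0,0],[0,0,0,0,0.004,0,0],[0,0,0,0.01,0,-0.0058,0],[0,0,0,0.015,0,-0.0087,0],[0,0,0,0.018,0,-0.0104,0]]' | grep ft_
python3 -m jog '[[0,0,0,0.02,0,-0.0115,0],[0,0,0,0.025,0,-0.0144,0],[0,0,0,0.03,0,-0.0173,0],[0,0,0,0,0,0,0]]' | grep ft_
python3 - <<'E'
from h import *; from rig import observe
t=np.load("pics/top0.npz");s=np.load("pics/scene0.npz")
# dish ellipse by dark mask contour, both views
for n,d,c in(("top",t,(343,210)),("scene",s,(331,306))):
    hsv=cv2.cvtColor(d["pixels"],cv2.COLOR_RGB2HSV);m=((hsv[...,1]<60)&(hsv[...,2]<110)).astype(np.uint8)
    for k in cv2.findContours(m,0,1)[0]:
        if cv2.contourArea(k)>500 and cv2.pointPolygonTest(k,c,False)>0:
            e=cv2.fitEllipse(k);print(n,e,ray(d,e[0],.012))
plancup(observe(),(.581,-.258),.068,-20)
E
```

```text
ft_force: [0.3, 9.6, -2.9]
ft_force: [-0.3, -0.3, -1.7]
ft_force: [0.8, 0.5, -1.9]
top ((342.7350158691406, 209.10462951660156), (37.92903518676758, 38.3023567199707), 143.72093200683594) [ 0.5822 -0.258   0.012 ]
scene ((330.92193603515625, 306.5155944824219), (50.53352355957031, 53.80497741699219), 128.93594360351562) [ 0.5806 -0.2578  0.012 ]
t 16.45 cup [0.5172 0.0088 0.0669] head -10.43615901339481 tilt 0.02959453040442503 hop [-0.1391 -0.0698]
turn [0.0834 0.     0.1446] shift after [-0.1298 -0.2165  0.0746] | in cur axes [-0.0968 -0.2383  0.0556] F [ 0.7511  0.5348 -1.9392] 89.30328726768494
```

```bash
python3 -m jog '[[0.042,0,0.0723,0,0,0,0],[0.042,0,0.0723,0,0,0,0],[0,0,0,-0.007,-0.0125,0.004,0],[0,0,0,-0.0144,-0.0241,0.0083,0],[0,0,0,-0.0144,-0.0241,0.0083,0],[0,0,0,-0.0144,-0.0241,0.0083,0],[0,0,0,-0.0144,-0.0241,0.0083,0],[0,0,0,-0.0144,-0.0241,0.0083,0]]' | grep ft_
python3 -m jog '[[0,0,0,-0.0144,-0.0241,0.0083,0],[0,0,0,-0.0144,-0.0241,0.0083,0],[0,0,0,-0.0144,-0.0241,0.0083,0],[0,0,0,-0.007,-0.0125,0.004,0],[0,0,0,0,0,0,0]]' | grep ft_
python3 - <<'E'
from h import *; from rig import observe
plancup(observe(),(.5814,-.258),.006,-20)
E
```

```text
ft_force: [0.1, 1.2, -2.5]
ft_force: [-0.6, -0.3, -2.8]
t 18.075 cup [ 0.5928 -0.2545  0.0671] head -17.87329014784976 tilt 0.10048410268257958 hop [-0.0165 -0.3148]
turn [ 0.0184 -0.0016  0.0323] shift after [ 0.039  -0.0041  0.0482] | in cur axes [ 0.039  -0.0038  0.0482] F [-0.6125 -0.3208 -2.783 ] 89.30038332939148
```

```bash
python3 -m jog '[[0,0,0,0.0084,-0.0038,-0.0046,0],[0,0,0,0.0079,0,0.0135,0],[0,0,0,0.0079,0,0.0135,0],[0,0,0,0.0079,0,0.0135,0],[0,0,0,0,0,0,0]]' | grep ft_
python3 - <<'E'
from h import *; from rig import observe,optics
plancup(observe(),(.5814,-.258),.004,-18)
d=optics.get_image("scene");cv2.imwrite("pics/s6.png",cv2.resize(d["pixels"][250:360,270:390,::-1],None,fx=5,fy=5,interpolation=cv2.INTER_CUBIC))
E
```

```text
ft_force: [-0.3, 0.6, -1.5]
t 18.7 cup [ 0.5815 -0.253   0.019 ] head -17.76920107020153 tilt 0.26298002799907066 hop [-0.0279 -0.3154]
turn [ 0.003  -0.0044  0.0029] shift after [ 0.0066 -0.0044  0.0139] | in cur axes [ 0.0065 -0.0044  0.0139] F [-0.338   0.6415 -1.4978] 89.22497749328613
```

View pics/s6.png

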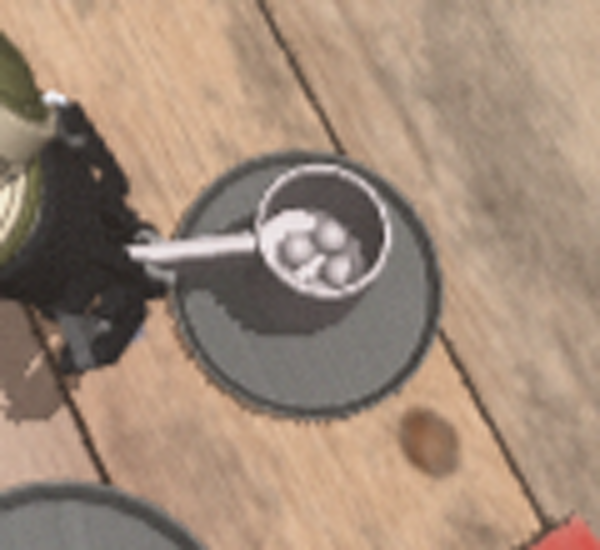

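The scene crop shows the upright cup over the smaller dish (rim centre (323,230), dish centre (308,285)) with balls on its floor. Lowering it.

```bash
python3 -m jog '[[0.003,-0.0044,0,-0.001,-0.0044,0.0005,0],[0,0,0,0.0015,0,0.0026,0],[0,0,0,0.0015,0,0.0026,0],[0,0,0,0.0015,0,0.0026,0],[0,0,0,0.001,0,0.0017,0],[0,0,0,0,0,0,0]]' | grep ft_
python3 -m jog '[[0,0,0,0.0005,0,0.0009,0],[0,0,0,0.0005,0,0.0009,0]]' | grep ft_
python3 -m jog '[[0,0,0,0.0005,0,0.0009,0]]' | grep ft_
python3 - <<'E'
from h import *; from rig import observe
plancup(observe(),(.5814,-.258),.004,-18)
E
```

```text
ft_force: [-0.7, 0.1, -2.2]
ft_force: [-0.2, 0.5, -2.8]
ft_force: [-0.0, 0.2, -3.2]
t 19.875 cup [ 0.5821 -0.2594  0.0064] head -17.899934904545717 tilt 0.21169943540143488 hop [-0.0262 -0.3216]
turn [-0.0014  0.0026  0.0028] shift after [0.0019 0.0012 0.0014] | in cur axes [0.0019 0.0012 0.0014] F [-0.0054  0.2203 -3.1566] 89.31177735328674
```

```bash
python3 -m jog '[[0,0,0,0.0005,0,0.0009,0]]' | grep ft_; python3 -m jog '[[0,0,0,0.0005,0,0.0009,0]]' | grep ft_
```

```text
ft_force: [0.2, -0.7, -3.1]
ft_force: [-3.7, 0.3, 1.7]
```

```bash
python3 -m jog '[[0,0,0,0.0003,0,0.0005,0]]' | grep ft_; python3 -m jog '[[0,0,0,0.0003,0,0.0005,0]]' | grep ft_
python3 - <<'E'
from h import *; from rig import observe
plancup(observe(),(.5814,-.258),.004,-18)
E
```

```text
ft_force: [-7.5, 1.0, 8.2]
ft_force: [-11.0, 2.7, 13.8]
t 20.375 cup [ 0.5819 -0.2595  0.004 ] head -17.915912376959763 tilt 0.27359898107938985 hop [-0.0263 -0.3217]
turn [-0.0019  0.0036  0.0028] shift after [ 0.0006  0.0013 -0.0007] | in cur axes [ 0.0006  0.0013 -0.0007] F [-10.9504   2.6863  13.8023] 92.32786059379578
```

The cup stands on the dish floor at z = 0.004. Easing off slightly, then releasing and backing out along the tool axis.

```bash
python3 -m jog '[[0,0,0,-0.0004,0,-0.0008,0],[0,0,0,0,0,0,0],[0,0,0,0,0,0,15],[0,0,0,0,0,0,25],[0,0,0,0,0,0,60],[0,0,0,0,0,0,60],[0,0,0,0,0,0,60]]' 20
python3 -m jog '[[0,0,0,0,0,-0.01,60],[0,0,0,0,0,-0.02,60],[0,0,0,0,0,-0.04,60],[0,0,0,0,0,-0.05,60],[0,0,0,0,0,-0.05,60],[0,0,0,0,0,-0.03,60],[0,0,0,0,0,0,60]]'
python3 - <<'E'
from h import *; from rig import observe,optics
d=optics.get_image("scene");e=optics.get_image("top")
f=lambda i,a,b,c,g:cv2.resize(i["pixels"][a:b,c:g,::-1],(400,400),interpolation=cv2.INTER_CUBIC)
cv2.imwrite("pics/s7.png",np.hstack([f(d,255,335,285,365),f(e,130,250,260,380)]))
np.savez("pics/scene7.npz",**d)
E
```

```text
time_s: 21.25
position: [0.5085, -0.2343, 0.0349]
tool_rot: [[-0.824, 0.304, 0.478], [0.26, 0.953, -0.157], [-0.503, -0.005, -0.864]]
ft_force: [-0.6, -0.6, 0.3]
grip_width: 0.0514
gripper_force: 0.0
time_s: 22.12
position: [0.4124, -0.203, 0.2097]
tool_rot: [[-0.823, 0.305, 0.48], [0.259, 0.952, -0.161], [-0.506, -0.008, -0.863]]
ft_force: [0.1, 0.1, -0.1]
grip_width: 0.0514
gripper_force: 0.0
```

View pics/s7.png

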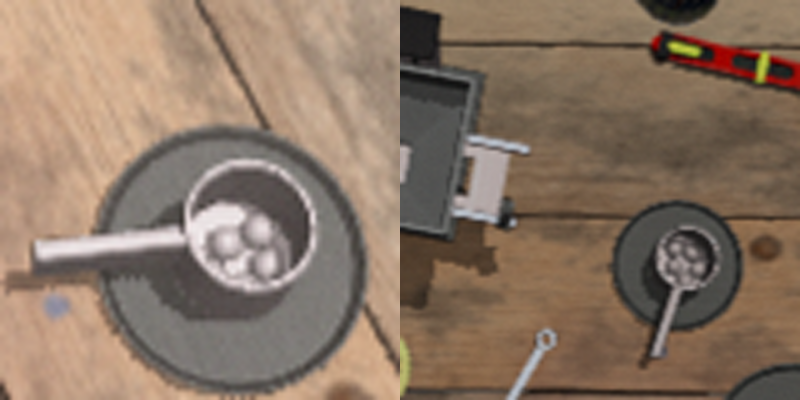

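The cup stands centred in the small dish with the balls in it (top crop (685,255)). The shutter is closed, its plate end against the stop block at (507,210), and the spanner and tape are undisturbed.

```bash
python3 -c "
from rig import job;print(job.close_job())"
```

```text
the job is handed in; nothing more can be done
None
```

I handed in the job at about 22 s with the balls in the cup, the shutter pressed closed on its stop at about 10 N, and the cup released upright in the smaller dish; the hand-in returned no verdict, and I did not count all five balls (the outlet is empty, and about five show in the last top view).

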